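# Dial open the reagent lockbox

### The arm

A 7-joint arm with a two-finger parallel gripper is mounted at the origin on the work surface. World frame = base frame: x ahead of the robot, y to its left, z up, the work surface at z = 0. Lengths are in m, angles in rad, forces in N, time in s.
With the tool pointing down it reaches from about 0.425 to 0.875 m from the base axis. Payload 9.9 kg.
Tool frame: the origin (TCP) lies between the finger pads; the fingertips stand 19 mm ahead of it and the grasp point (between the pads) is the TCP (tcp_to_tips is the distance from the TCP to the fingertips, in m); z points along the fingers, x is the direction in which the jaws open and shut, and the axes are right-handed (so a half turn about z gives the same grasp; the last joint's range is limited). The gripper opens to 85 mm and grips with 20 to 120 N. Pads are 22 mm wide; open, the fingers measure 114 mm over their backs; the gripper's body (76 mm by 85 mm) begins 54 mm behind the grasp point. The pads swing forward as they close: fully open they stand 13 mm farther back than shut.
Start: joints at [1.135, 0.576, 0.025, 1.437, -0.015, 1.129, -0.057], TCP at [0.233, -0.634, 0.25] pointing down, gripper open.
Joint ranges: [-2.76, 2.76], [-0.34, 2.15], [-1.52, 1.57], [0.19, 2.46], [-1.09, 4.23], [0.17, 1.99], [-2.82, 2.82]. Speed limits (rad/s): [2.22, 2.22, 3.01, 3.01, 3.14, 3.14, 3.14].

### API

Orientations are given as [roll, pitch, yaw] about the fixed x, y, z axes, in that order (R = Rz(yaw) Ry(pitch) Rx(roll)).
In Python, from workcell import * gives the robot as it stands.
- The arm moves only by the tool send_rows, never from a script. Its argument "plan" is a list of rows, each an object of numbers: "fingers": the gripper command: -1 is fully open, 1 is shut, values between are in proportion; "x", "y", "z": the shift along the tool's x, y, z in mm; "rx", "ry", "rz": the turn, a rotation vector about the tool's x, y, z in degrees. In form: [{"fingers": .., "x": .., "y": .., "z": .., "rx": .., "ry": .., "rz": ..}, ...]. A call has 1 to 12 rows; each row is the pose to reach, as a shift and turn from the pose commanded when the call began, along the tool's axes at that moment; what a row does not reach only later rows make up. A row lasts 1/12 s, in which the tool goes at most 41.7 mm and 7.16 degrees, less where a joint would pass 70% of its speed; a pose out of reach is approached as far as the arm can. A call with a gripper value outside its range is refused whole. The fingers move at their own pace and stop on an object; "newtons" is the grip in N (left out, the last holds). Time passes only in rows, so rows that repeat a pose let the fingers close. It gives the time, the measured TCP pose, the force and the opening at its end, in the units of the state.
- get_state(): the state, without advancing time (a new reading comes with each control period).
- get_image(name): name is "scene" or "top" or "wrist"; returns the picture (420x560x3 uint8, red, green, blue); there is no depth.
- camera_model(name): a dict with "K" (3x3 intrinsics, pixels), "R" (3x3) and "t" (3): a world point X has camera coordinates R X + t. Camera axes: x right, y down, z forward; pixel columns grow to the right and rows downward; lengths in m; the calibration is good to about 2 mm. The wrist camera is an equidistant fisheye: a pixel r from the principal point sees the ray r / f radians off the axis. A picture is of the moment at which its call begins: read the wrist's pose just before it. camera_model takes no time and is no camera call; for the wrist camera it gives the pose at the moment of the call.
- sign_off(): hands the job in, once; it reports no verdict.
The state is a dict: "time_s": time; "joint_positions": joint angles; "joint_velocities": joint speeds; "joint_torque": joint torques, N m; "position": TCP position; "tcp_rot": TCP orientation; "force": force on the tool from outside, world axes, zero at the start; "moment": the same for the moment, N m; "opening": opening from 0.0 (shut) to 1.0 (fully open).
Only numpy, scipy, OpenCV 4.12 (cv2) and the standard library are available. Lean on these libraries where they do the work, as an engineer would, in place of code of your own. Each camera call takes 0.05 s, during which the arm holds its last target. There are 200 camera calls.

### The job

Open the green reagent lockbox by its combination dial, which has a crank post to turn it by: turn clockwise (seen from above) past the red mark once and stop with red at the yellow pointer the second time it comes round; then anticlockwise past the blue mark once and stop with blue at the pointer the second time; then clockwise again until you feel the dial come to a hard stop, and do not force it. Then slide the orange-handled shutter away from the dial, fully open, and let go, leaving the other things on the bench where they stand.

Things in the scene. Friction and masses are not known exactly. Their poses are not given: they have to be found in the camera images.
- lockbox: Green steel lockbox fixed to the bench, 170 mm (x) by 360 mm (y) by 100 mm tall; origin at the centre of its underside, z up. Dial at its +y end (axis at x 0, y +115 mm), shutter and compartment in the middle and -y end. Two steel guide rails, 10 mm tall, stand on its top along y at x = +-62.5 mm. Its x axis points away from the robot, turned by up to about 17 degrees.
- dial (a joint): Angle of the dial in rad, growing anticlockwise seen from above, counted through whole turns (not wrapped); 0 when the crank post lies towards the yellow pointer. Red is at the pointer at 0.785 (+- whole turns of 6.283), blue at 2.007 (+- whole turns). It starts between 1.2 and 3.2. It turns lightly (under 2 N at the post), stays where it is left, and may click faintly.
- dial_axis (a point): Centre of the black dial's upper face (112 mm above the bench). The dial is 92 mm across, 10 mm thick, with white ticks every 15 degrees and two broad coloured marks: seen from above, red lies 45 degrees clockwise of the crank post, blue 115 degrees clockwise of it.
- pointer (a point): Inner end of the yellow pointer bar on the lockbox beside the dial, on its far side (lockbox +x of the dial axis), 51 mm from the axis. Each mark must be stopped within 10 degrees of it; overrunning further, or turning back to correct, spoils the number, and the dialing must begin again. With both numbers right, the last clockwise turn ends at a hard stop 60 to 155 degrees after blue, different each time; the stop is sprung, about 3 N per mm at the post; 9 N shows it.
- lockcase: The lock case inside the lockbox under the dial, hidden, fixed to the lockbox (origin on the dial axis, 30 mm above the bench). Its bar takes the load when the dial is pushed against its hard stop or the locked shutter is pulled; it is overloaded above 25 N.
- crank_grip (a point): Middle of the steel crank post, an upright freely spinning round post 16 mm across standing on the dial 30 mm from its axis, from 113 to 149 mm above the bench; this point is 131 mm above it. The post can be led round and round with a fixed gripper heading because it spins.
- shutter (a joint): Sliding of the aluminium shutter in m, 0 closed to 0.086 fully open, along the lockbox's -y, away from the dial. Locked, it gives only a springy 2 to 8 mm. Free, it slides with about 2 N and stays where it is left.
- shutter_grip (a point): Centre of the orange grip on the shutter: an upright bar 50 mm long along the lockbox's x, 12 mm thick along y, its top 136 mm and its foot 106 mm above the bench; this point is 125 mm above it.
- dropper: Bystander, to be left alone: small amber dropper bottle, 34 mm across, 70 mm tall, near the robot side of the lockbox; origin at the centre of its underside.
- jar: Bystander, to be left alone: small white jar with blue lid, 44 mm across, 60 mm tall, beside the dial end of the lockbox; origin at the centre of its underside.
- beaker: Bystander, to be left alone: glass beaker, 70 mm across, 90 mm tall, to the right; origin at the centre of its underside.
- spatula: Bystander, to be left alone: spatula 180 mm long, lying to the right; origin at the centre of its underside.
- dish: Bystander, to be left alone: white bowl, 100 mm across, 25 mm tall, to the left; origin at the centre of its underside.

How it is judged:
At the end, for the whole second after the job is handed in: The shutter stands open by at least 76 of its 86 mm, at rest and released (value of joint shutter above 0.076 m and velocity of joint shutter between -0.01 and 0.01 m/s); the robot touches nothing.
It fails at once if the lock is forced: its bar is loaded with over 25 N by the dial or the shutter (contact force between lockcase and anything else above 25 N).
It fails at once if one of the other things on the bench is pushed over 25 mm away (distance of any of dropper, jar, beaker, spatula, dish from where it was at the start of the episode above 0.025 m).
It fails at once if a bottle, jar, beaker or bowl is tipped over (angle between any of dropper, jar, beaker, dish's own z axis and vertical above 0.5 rad).
It also fails if it takes over 72 s, if anything falls off the work surface, if the arm or the gripper's body presses on something with over 40 N, if the wrist force passes 120 N, or if a joint passes its speed limit or range.

## Working session

There is one attempt and no reset: what is moved stays moved. The work goes in short steps, Python scripts to look and compute and a tool call to move; the robot and the scene stay as the last step left them, time stands still between calls to the robot, and variables do not carry over. Pictures are saved under pics/ and viewed, about 8 in all and at most 12, crops included, and the job is handed in when it is done.

Besides the shell and the picture viewer there is one more tool, called as a command line: name --argument value ..., lists and objects as JSON in quotes. send_rows: Moves the arm, as the interface text tells. Its arguments: {"type":"object","properties":{"plan":{"type":"array","items":{"type":"object","properties":{"fingers":{"type":"number"},"x":{"type":"number"},"y":{"type":"number"},"z":{"type":"number"},"rx":{"type":"number"},"ry":{"type":"number"},"rz":{"type":"number"}}}},"newtons":{"type":"number"}},"required":["plan"]}

```bash
mkdir -p pics; ls; python3 - <<'E'
from workcell import *
import cv2
s=get_state();print({k:(v if not hasattr(v,'__len__') else [round(float(a),3) for a in v]) for k,v in s.items()})
a=get_image("top");b=get_image("scene")
cv2.imwrite("pics/top.png",cv2.resize(a[...,::-1],(784,588),interpolation=cv2.INTER_CUBIC));cv2.imwrite("pics/scene.png",b[...,::-1])
cv2.imwrite("pics/top_raw.png",a[...,::-1])
print(camera_model("top"))
E
```

```text
pics
{'time_s': 0.0, 'joint_positions': [1.135, 0.577, 0.025, 1.438, -0.015, 1.129, -0.056], 'joint_velocities': [-0.0, -0.0, -0.001, -0.0, 0.001, -0.0, -0.001], 'joint_torque': [0.0, -76.577, 2.25, -28.597, 0.015, 0.013, -0.0], 'position': [0.232, -0.633, 0.249], 'tcp_rot': [3.142, 0.002, -1.219], 'force': [-0.025, 0.07, 0.139], 'moment': [-0.009, 0.018, -0.018], 'opening': 1.0045637174823858}
{'K': array([[471.55672818,   0.        , 280.63235535],
       [  0.        , 471.55672818, 213.4292313 ],
       [  0.        ,   0.        ,   1.        ]]), 'R': array([[-0.0044551 , -0.99949725, -0.03139097],
       [-0.99815954,  0.00634327, -0.06030994],
       [ 0.06047874,  0.03106451, -0.99768598]]), 't': array([0.03672646, 0.52107925, 1.13464843])}
```

View pics/top.png

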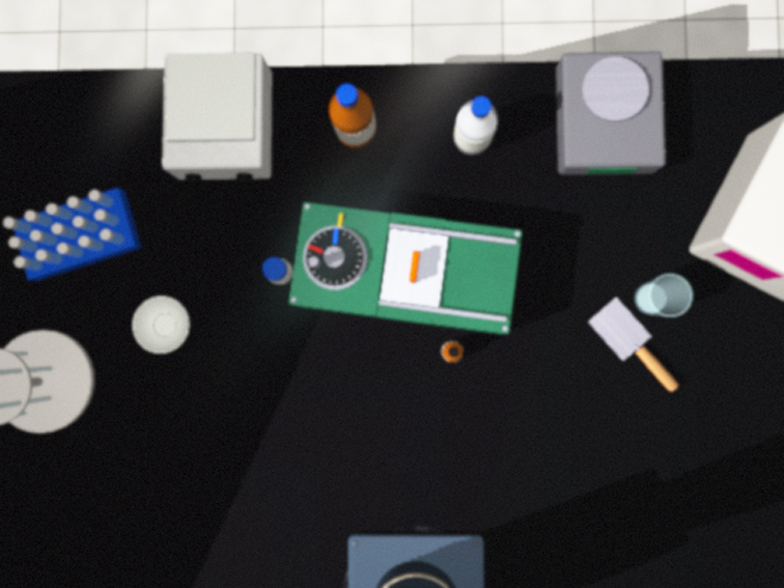

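The top view shows the lockbox: dial at about (335,257) in the 784-wide picture, post at about (313,262), the orange grip at (414,266), and the pointer at (340,220). I'll enlarge it.

```bash
python3 - <<'E'
import cv2
a=cv2.imread("pics/top_raw.png")[138:243,200:340]
cv2.imwrite("pics/c1.png",cv2.resize(a,None,fx=5.6,fy=5.6,interpolation=cv2.INTER_CUBIC))
E
```

```text
(no output)
```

View pics/c1.png

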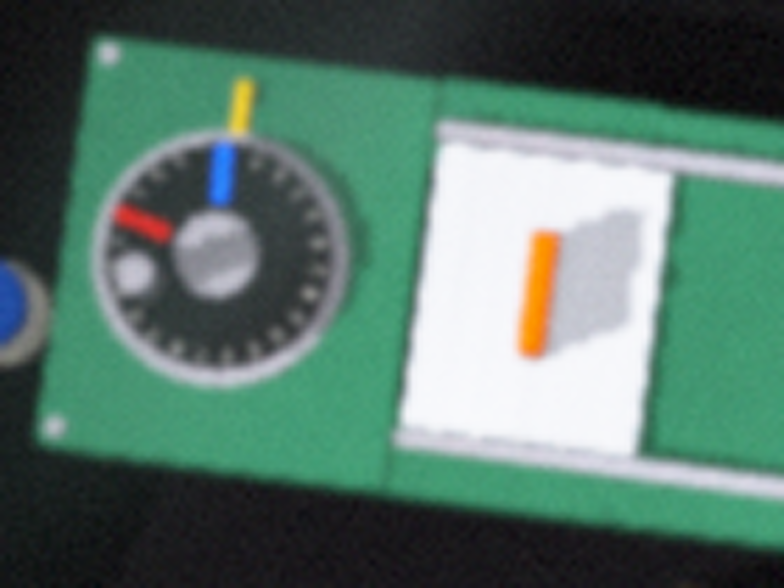

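The enlarged crop shows the dial centre (221,257), pointer inner end (239,135), post top (134,272), orange bar top from (546,233) to (532,356), and screws at (109,54) and (55,427).

```bash
cat > h.py <<'E'
import numpy as np
from workcell import *
def ray(cam,u,v,z):
    c=camera_model(cam);K,R,t=map(np.array,(c["K"],c["R"],c["t"]))
    d=R.T@np.linalg.solve(K,[u,v,1.]);o=-R.T@t
    return o+d*(z-o[2])/d[2]
E
python3 - <<'E'
from h import *
f=lambda u,v,z:ray("top",200+u/5.6-.4,138+v/5.6-.4,z)
D=f(221,257,.109);P=f(239,135,.105);C=f(134,272,.149);B=f(222,175,.112);Rm=f(143,224,.112)
g1=f(546,233,.136);g2=f(532,356,.136)
s1=f(109,54,.1);s2=f(55,427,.1)
for n,x in zip("D P C B R g1 g2 s1 s2".split(),(D,P,C,B,Rm,g1,g2,s1,s2)):print(n,x.round(4))
an=lambda v:np.degrees(np.arctan2(v[1],v[0]))
print(np.linalg.norm((P-D)[:2]),np.linalg.norm((C-D)[:2]),np.linalg.norm((g1-g2)[:2]))
print("pointer dir",an(P-D),"post",an(C-D),"blue",an(B-D),"red",an(Rm-D),"boxx",an(s1-s2),an(g1-g2))
G=(g1+g2)/2;print("G",G,"D->G dir",an(G-D)+90,np.linalg.norm((G-D)[:2]))
E
```

```text
D [0.584  0.1247 0.109 ]
P [0.6342 0.1178 0.105 ]
C [0.5734 0.1537 0.149 ]
B [0.6168 0.1239 0.112 ]
R [0.5972 0.1558 0.112 ]
g1 [ 0.589  -0.0063  0.136 ]
g2 [ 5.407e-01 -5.000e-04  1.360e-01]
s1 [0.6691 0.1718 0.1   ]
s2 [0.5163 0.1933 0.1   ]
0.05070415670394108 0.030962446748743537 0.048648481118790846
pointer dir -7.715420533588039 post 109.99829647032489 blue -1.2809339855775925 red 66.96288655113118 boxx -8.008657826146804 -6.8273353474257865
G [ 0.56483771 -0.00340108  0.136     ] D->G dir -8.505116443584583 0.1294794153511671
```

```bash
cat >> h.py <<'E'
from scipy.spatial.transform import Rotation as Rn
def delta(target,yaw):
    """tool-frame shift (mm) and turn (deg) from the present measured pose"""
    s=get_state();R0=Rn.from_euler("xyz",s["tcp_rot"]);R1=Rn.from_euler("xyz",[np.pi,0,yaw])
    d=R0.inv().apply(np.array(target)-s["position"])*1000
    return d.round(1),np.degrees((R0.inv()*R1).as_rotvec()).round(1)
E
python3 - <<'E'
from h import *
print(delta([.574,.154,.27],np.radians(-98)))
E
```

```text
(array([-621.4, -591.9,  -19.6]), array([ 0. ,  0.1, 28.2]))
```

View pics/scene.png

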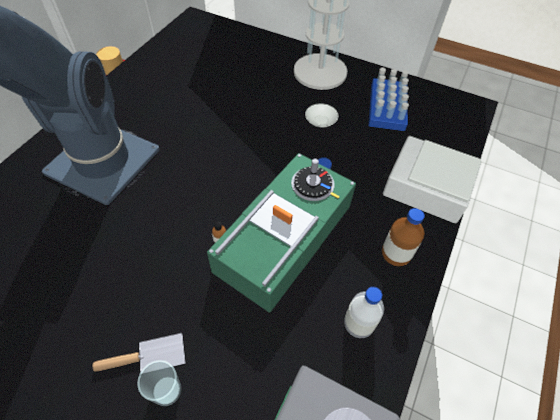

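The scene view agrees: post upright at (315,165), and the hub at (313,181) looks low and flat. I'll set off.

send_rows --plan '[{"fingers":-1,"x":-310,"y":-296,"z":-20,"rz":14},{"fingers":-1,"x":-310,"y":-296,"z":-20,"rz":14},{"fingers":-1,"x":-310,"y":-296,"z":-20,"rz":14},{"fingers":-1,"x":-310,"y":-296,"z":-20,"rz":14},{"fingers":-1,"x":-310,"y":-296,"z":-20,"rz":14},{"fingers":-1,"x":-310,"y":-296,"z":-20,"rz":14},{"fingers":-1,"x":-621,"y":-592,"z":-20,"rz":28},{"fingers":-1,"x":-621,"y":-592,"z":-20,"rz":28},{"fingers":-1,"x":-621,"y":-592,"z":-20,"rz":28},{"fingers":-1,"x":-621,"y":-592,"z":-20,"rz":28},{"fingers":-1,"x":-621,"y":-592,"z":-20,"rz":28},{"fingers":-1,"x":-621,"y":-592,"z":-20,"rz":28}]'

```text
$.plan[0]: bad value
```

```bash
python3 - <<'E'
from h import *
s=get_state();print(s["time_s"],s["position"],s["tcp_rot"],s["joint_positions"])
print(delta([.574,.154,.27],np.radians(-98)))
E
```

```text
0.1 [ 0.23247074 -0.63329569  0.24953405] [ 3.14151960e+00  1.50396430e-03 -1.21895235e+00] [ 1.13519984  0.57643994  0.02484864  1.43782483 -0.0150049   1.1290182
 -0.05648176]
(array([-621.4, -591.9,  -19.6]), array([ 0. ,  0.1, 28.2]))
```

send_rows --plan '[{"fingers":-1,"x":-310,"y":-296,"z":-20,"rx":0,"ry":0,"rz":14},{"fingers":-1,"x":-310,"y":-296,"z":-20,"rx":0,"ry":0,"rz":14},{"fingers":-1,"x":-310,"y":-296,"z":-20,"rx":0,"ry":0,"rz":14},{"fingers":-1,"x":-310,"y":-296,"z":-20,"rx":0,"ry":0,"rz":14},{"fingers":-1,"x":-310,"y":-296,"z":-20,"rx":0,"ry":0,"rz":14},{"fingers":-1,"x":-310,"y":-296,"z":-20,"rx":0,"ry":0,"rz":14},{"fingers":-1,"x":-621,"y":-592,"z":-20,"rx":0,"ry":0,"rz":28},{"fingers":-1,"x":-621,"y":-592,"z":-20,"rx":0,"ry":0,"rz":28},{"fingers":-1,"x":-621,"y":-592,"z":-20,"rx":0,"ry":0,"rz":28},{"fingers":-1,"x":-621,"y":-592,"z":-20,"rx":0,"ry":0,"rz":28},{"fingers":-1,"x":-621,"y":-592,"z":-20,"rx":0,"ry":0,"rz":28},{"fingers":-1,"x":-621,"y":-592,"z":-20,"rx":0,"ry":0,"rz":28}]'

```text
time_s: 1.1
position: [0.4297, -0.1791, 0.2654]
tcp_rot: [3.142, -0.0, -1.708]
force: [1.5, 0.4, -0.7]
opening: 0.996
```

```bash
python3 - <<'E'
from h import *
print(delta([.574,.154,.25],np.radians(-98)))
E
```

```text
(array([-349.7,  -97.5,   15.3]), array([ 0. , -0. ,  0.2]))
```

send_rows --plan '[{"fingers":-1,"x":-350,"y":-97,"z":15,"rx":0,"ry":0,"rz":0},{"fingers":-1,"x":-350,"y":-97,"z":15,"rx":0,"ry":0,"rz":0},{"fingers":-1,"x":-350,"y":-97,"z":15,"rx":0,"ry":0,"rz":0},{"fingers":-1,"x":-350,"y":-97,"z":15,"rx":0,"ry":0,"rz":0},{"fingers":-1,"x":-350,"y":-97,"z":15,"rx":0,"ry":0,"rz":0},{"fingers":-1,"x":-350,"y":-97,"z":15,"rx":0,"ry":0,"rz":0},{"fingers":-1,"x":-350,"y":-97,"z":15,"rx":0,"ry":0,"rz":0},{"fingers":-1,"x":-350,"y":-97,"z":15,"rx":0,"ry":0,"rz":0},{"fingers":-1,"x":-350,"y":-97,"z":15,"rx":0,"ry":0,"rz":0},{"fingers":-1,"x":-350,"y":-97,"z":15,"rx":0,"ry":0,"rz":0},{"fingers":-1,"x":-350,"y":-97,"z":15,"rx":0,"ry":0,"rz":0},{"fingers":-1,"x":-350,"y":-97,"z":15,"rx":0,"ry":0,"rz":0}]'

```text
time_s: 2.1
position: [0.5729, 0.1515, 0.2498]
tcp_rot: [3.141, -0.001, -1.708]
force: [-0.7, -0.4, -0.4]
opening: 1.005
```

```bash
python3 - <<'E'
from h import *
import cv2
s=get_state();print(s["time_s"],s["position"],s["tcp_rot"],s["force"])
c=camera_model("wrist");print(c)
a=get_image("wrist");cv2.imwrite("pics/w_raw.png",a[...,::-1])
cv2.imwrite("pics/w.png",cv2.resize(a[...,::-1],(784,588),interpolation=cv2.INTER_CUBIC))
E
```

```text
2.1 [0.5729414  0.15149588 0.24982466] [ 3.14065570e+00 -1.23351703e-03 -1.70801872e+00] [-0.68948556 -0.4277816  -0.36592994]
{'K': array([[325.1922621 ,   0.        , 282.55282349],
       [  0.        , 325.1922621 , 210.87098149],
       [  0.        ,   0.        ,   1.        ]]), 'R': array([[-1.37246281e-01, -9.90536635e-01,  7.96315713e-04],
       [-9.48654644e-01,  1.31674428e-01,  2.87604262e-01],
       [-2.84987413e-01,  3.87171867e-02, -9.57749004e-01]]), 't': array([0.22888635, 0.48687069, 0.53594447])}
```

View pics/w.png

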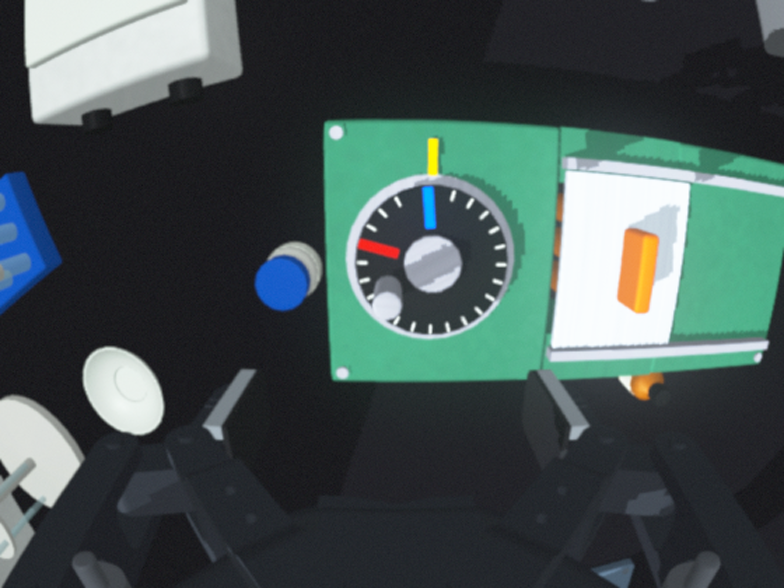

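The wrist view shows dial centre (431,257), post top (386,307), pointer inner end (433,174), blue (430,207) and red (378,248). The hub is a low cap, and the grip bar is at (638,270).

```bash
cat >> h.py <<'E'
def wray(c,u,v,z):
    K,R,t=map(np.array,(c["K"],c["R"],c["t"]));p=np.array([u-K[0,2],v-K[1,2]]);r=np.hypot(*p);th=r/K[0,0]
    d=R.T@np.r_[p/r*np.sin(th),np.cos(th)];o=-R.T@t
    return o+d*(z-o[2])/d[2]
an=lambda v:np.degrees(np.arctan2(v[1],v[0]))
E
python3 - <<'E'
from h import *
c=camera_model("wrist");f=lambda u,v,z:wray(c,u/1.4-.15,v/1.4-.15,z)
D=f(431.5,257,.109);P=f(433,174,.105);C=f(386,307,.149);B=f(430,207,.112);Rm=f(378,248,.112);s1=f(336,132,.1);s2=f(343,373,.1)
for x in(D,P,C,B,Rm,s1,s2):print(x.round(4))
print([an(x-D).round(1) for x in(P,C,B,Rm)],an(s1-s2),np.linalg.norm((C-D)[:2]),np.linalg.norm((P-D)[:2]))
print(delta([C[0],C[1],.14],np.radians(-98)))
E
```

```text
[0.5881 0.1276 0.109 ]
[0.6366 0.1203 0.105 ]
[0.5739 0.1562 0.149 ]
[0.6182 0.125  0.112 ]
[0.5984 0.158  0.112 ]
[0.6698 0.1733 0.1   ]
[0.5159 0.1948 0.1   ]
[np.float64(-8.6), np.float64(116.6), np.float64(-5.0), np.float64(71.3)] -7.95376399035072 0.031939805298367305 0.04901473157365505
(array([ -5.5,  -0.2, 110.1]), array([ 0. , -0.1,  0.1]))
```

send_rows --plan '[{"fingers":-1,"x":-3.7,"y":0,"z":40,"rx":0,"ry":0,"rz":0},{"fingers":-1,"x":-3.7,"y":0,"z":80,"rx":0,"ry":0,"rz":0},{"fingers":-1,"x":-3.7,"y":0,"z":112,"rx":0,"ry":0,"rz":0},{"fingers":-1,"x":-3.7,"y":0,"z":112,"rx":0,"ry":0,"rz":0},{"fingers":1,"x":-3.7,"y":0,"z":112,"rx":0,"ry":0,"rz":0},{"fingers":1,"x":-3.7,"y":0,"z":112,"rx":0,"ry":0,"rz":0},{"fingers":1,"x":-3.7,"y":0,"z":112,"rx":0,"ry":0,"rz":0},{"fingers":1,"x":-3.7,"y":0,"z":112,"rx":0,"ry":0,"rz":0},{"fingers":1,"x":-3.7,"y":0,"z":112,"rx":0,"ry":0,"rz":0},{"fingers":1,"x":-3.7,"y":0,"z":112,"rx":0,"ry":0,"rz":0},{"fingers":1,"x":-3.7,"y":0,"z":112,"rx":0,"ry":0,"rz":0},{"fingers":1,"x":-3.7,"y":0,"z":112,"rx":0,"ry":0,"rz":0}]' --newtons 30

```text
time_s: 3.15
position: [0.5746, 0.1561, 0.1396]
tcp_rot: [-3.14, 0.001, -1.708]
force: [-1.3, -0.7, 6.9]
opening: 0.176
```

```bash
cat >> h.py <<'E'
D0=np.array([.586,.1262]);BOX=-8.0
def report():
    s=get_state();p=s["position"][:2]-D0
    print("t",round(s["time_s"],2),"pos",s["position"].round(4),"r",round(1000*np.hypot(*p),1),"dial mod360",round((an(p)-BOX)%360,1),"F",s["force"].round(1),"open",round(s["opening"],3),"yaw",s["tcp_rot"][2])
def arc(a0,a1,n,r=30.0):
    """rows (tool x,y mm) leading the post from dial angle a0 to a1 (deg), relative to pose at a0"""
    yaw=get_state()["tcp_rot"][2];a=np.radians(np.linspace(a0,a1,n+1)+BOX)
    w=r*np.c_[np.cos(a),np.sin(a)];w=(w-w[0])[1:]
    print([(round(float(x),1),round(float(y),1)) for x,y in zip(w@[np.cos(yaw),np.sin(yaw)],w@[np.sin(yaw),-np.cos(yaw)])])
E
python3 - <<'E'
from h import *
report();print(get_state()["joint_positions"])
arc(121,31,12)
E
```

```text
t 3.15 pos [0.5746 0.1561 0.1396] r 32.0 dial mod360 118.9 F [-1.3 -0.7  6.9] open 0.176 yaw -1.7078307223407991
[-0.28881709  0.57221641 -0.08589746  1.78883175  0.06645939  0.7811437
 -2.11604089]
[(-1.8, -3.5), (-3.1, -7.2), (-3.9, -11.0), (-4.2, -14.9), (-4.0, -18.9), (-3.3, -22.7), (-2.1, -26.5), (-0.4, -30.0), (1.7, -33.3), (4.2, -36.3), (7.1, -38.9), (10.4, -41.1)]
```

send_rows --plan '[{"fingers":1,"x":-1.8,"y":-3.5,"z":-1,"rx":0,"ry":0,"rz":0},{"fingers":1,"x":-3.1,"y":-7.2,"z":-2,"rx":0,"ry":0,"rz":0},{"fingers":1,"x":-3.9,"y":-11,"z":-2,"rx":0,"ry":0,"rz":0},{"fingers":1,"x":-4.2,"y":-14.9,"z":-2,"rx":0,"ry":0,"rz":0},{"fingers":1,"x":-4,"y":-18.9,"z":-2,"rx":0,"ry":0,"rz":0},{"fingers":1,"x":-3.3,"y":-22.7,"z":-2,"rx":0,"ry":0,"rz":0},{"fingers":1,"x":-2.1,"y":-26.5,"z":-2,"rx":0,"ry":0,"rz":0},{"fingers":1,"x":-0.4,"y":-30,"z":-2,"rx":0,"ry":0,"rz":0},{"fingers":1,"x":1.7,"y":-33.3,"z":-2,"rx":0,"ry":0,"rz":0},{"fingers":1,"x":4.2,"y":-36.3,"z":-2,"rx":0,"ry":0,"rz":0},{"fingers":1,"x":7.1,"y":-38.9,"z":-2,"rx":0,"ry":0,"rz":0},{"fingers":1,"x":10.4,"y":-41.1,"z":-2,"rx":0,"ry":0,"rz":0}]'

```text
time_s: 4.15
position: [0.6129, 0.14, 0.1399]
tcp_rot: [3.141, 0.0, -1.707]
force: [-2.4, -0.4, -9.4]
opening: 0.174
```

```bash
python3 - <<'E'
from h import *
report()
arc(31,-149,12)
E
```

```text
t 4.15 pos [0.6129 0.14   0.1399] r 30.2 dial mod360 35.2 F [-2.4 -0.4 -9.4] open 0.174 yaw -1.7074558678290952
[(7.2, -3.1), (14.9, -4.2), (22.7, -3.3), (30.0, -0.4), (36.3, 4.2), (41.1, 10.4), (44.2, 17.6), (45.4, 25.3), (44.5, 33.1), (41.6, 40.4), (36.9, 46.7), (30.7, 51.5)]
```

send_rows --plan '[{"fingers":1,"x":7.2,"y":-3.1,"z":1,"rx":0,"ry":0,"rz":0},{"fingers":1,"x":14.9,"y":-4.2,"z":1,"rx":0,"ry":0,"rz":0},{"fingers":1,"x":22.7,"y":-3.3,"z":1,"rx":0,"ry":0,"rz":0},{"fingers":1,"x":30,"y":-0.4,"z":1,"rx":0,"ry":0,"rz":0},{"fingers":1,"x":36.3,"y":4.2,"z":1,"rx":0,"ry":0,"rz":0},{"fingers":1,"x":41.1,"y":10.4,"z":1,"rx":0,"ry":0,"rz":0},{"fingers":1,"x":44.2,"y":17.6,"z":1,"rx":0,"ry":0,"rz":0},{"fingers":1,"x":45.4,"y":25.3,"z":1,"rx":0,"ry":0,"rz":0},{"fingers":1,"x":44.5,"y":33.1,"z":1,"rx":0,"ry":0,"rz":0},{"fingers":1,"x":41.6,"y":40.4,"z":1,"rx":0,"ry":0,"rz":0},{"fingers":1,"x":36.9,"y":46.7,"z":1,"rx":0,"ry":0,"rz":0},{"fingers":1,"x":30.7,"y":51.5,"z":1,"rx":0,"ry":0,"rz":0}]'

```text
time_s: 5.15
position: [0.5576, 0.1165, 0.1397]
tcp_rot: [-3.141, -0.001, -1.708]
force: [3.1, -2.2, -1.7]
opening: 0.174
```

```bash
python3 - <<'E'
from h import *
report()
arc(-149,-239,9)
E
```

```text
t 5.15 pos [0.5576 0.1165 0.1397] r 30.1 dial mod360 206.9 F [ 3.1 -2.2 -1.7] open 0.174 yaw -1.7082957787996291
[(-4.7, 2.3), (-9.7, 3.7), (-14.9, 4.2), (-20.2, 3.9), (-25.2, 2.6), (-30.0, 0.5), (-34.3, -2.5), (-38.1, -6.1), (-41.1, -10.4)]
```

send_rows --plan '[{"fingers":1,"x":-4.7,"y":2.3,"z":0,"rx":0,"ry":0,"rz":0},{"fingers":1,"x":-9.7,"y":3.7,"z":0,"rx":0,"ry":0,"rz":0},{"fingers":1,"x":-14.9,"y":4.2,"z":0,"rx":0,"ry":0,"rz":0},{"fingers":1,"x":-20.2,"y":3.9,"z":0,"rx":0,"ry":0,"rz":0},{"fingers":1,"x":-25.2,"y":2.6,"z":0,"rx":0,"ry":0,"rz":0},{"fingers":1,"x":-30,"y":0.5,"z":0,"rx":0,"ry":0,"rz":0},{"fingers":1,"x":-34.3,"y":-2.5,"z":0,"rx":0,"ry":0,"rz":0},{"fingers":1,"x":-38.1,"y":-6.1,"z":0,"rx":0,"ry":0,"rz":0},{"fingers":1,"x":-41.1,"y":-10.4,"z":0,"rx":0,"ry":0,"rz":0},{"fingers":1,"x":-41.1,"y":-10.4,"z":0,"rx":0,"ry":0,"rz":0},{"fingers":1,"x":-41.1,"y":-10.4,"z":0,"rx":0,"ry":0,"rz":0},{"fingers":1,"x":-41.1,"y":-10.4,"z":0,"rx":0,"ry":0,"rz":0}]'

```text
time_s: 6.15
position: [0.5748, 0.1562, 0.1396]
tcp_rot: [-3.14, 0.0, -1.708]
force: [0.7, -3.1, 5.2]
opening: 0.175
```

```bash
python3 - <<'E'
from h import *
import cv2
report()
P=np.array([[.5746,.1561],[.6129,.14],[.5576,.1165],get_state()["position"][:2]])
A=np.c_[2*P,np.ones(4)];x=np.linalg.lstsq(A,(P**2).sum(1),rcond=None)[0];print("circle",x[:2],np.sqrt(x[2]+x[0]**2+x[1]**2))
c=camera_model("wrist");a=get_image("wrist")[60:270,190:470]
cv2.imwrite("pics/w2.png",cv2.resize(a[...,::-1],None,fx=2.8,fy=2.8,interpolation=cv2.INTER_CUBIC))
E
```

```text
t 6.15 pos [0.5748 0.1562 0.1396] r 32.1 dial mod360 118.4 F [ 0.7 -3.1  5.2] open 0.175 yaw -1.708013012183551
circle [0.58532541 0.1280729 ] 0.030043635017307294
```

View pics/w2.png

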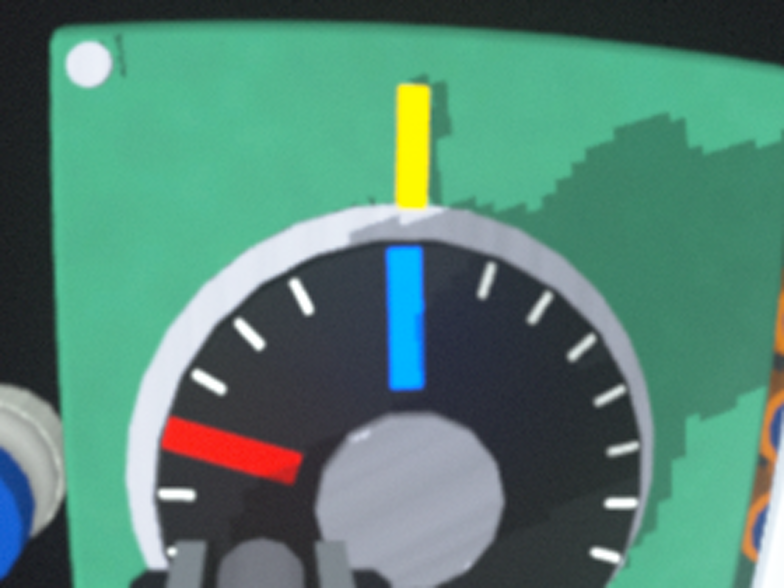

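The dial reads about 118°: blue sits just anticlockwise of the pointer. The circle fit agrees at 118.5°, with radius 30.0 mm.

```bash
sed -i 's/^D0=.*/D0=np.array([.5853,.1281]);BOX=-8.0/' h.py; python3 - <<'E'
from h import *
report()
arc(-241.5,-314.5,8)
E
```

```text
t 6.2 pos [0.5747 0.1562 0.1396] r 30.1 dial mod360 118.7 F [ 2.3 -2.   4.7] open 0.176 yaw -1.707979252076674
[(-1.9, -4.4), (-3.1, -9.0), (-3.6, -13.7), (-3.3, -18.5), (-2.2, -23.2), (-0.5, -27.6), (2.0, -31.7), (5.1, -35.3)]
```

send_rows --plan '[{"fingers":1,"x":-1.9,"y":-4.4,"z":-0.5,"rx":0,"ry":0,"rz":0},{"fingers":1,"x":-3.1,"y":-9,"z":-0.5,"rx":0,"ry":0,"rz":0},{"fingers":1,"x":-3.6,"y":-13.7,"z":-0.5,"rx":0,"ry":0,"rz":0},{"fingers":1,"x":-3.3,"y":-18.5,"z":-0.5,"rx":0,"ry":0,"rz":0},{"fingers":1,"x":-2.2,"y":-23.2,"z":-0.5,"rx":0,"ry":0,"rz":0},{"fingers":1,"x":-0.5,"y":-27.6,"z":-0.5,"rx":0,"ry":0,"rz":0},{"fingers":1,"x":2,"y":-31.7,"z":-0.5,"rx":0,"ry":0,"rz":0},{"fingers":1,"x":3.5,"y":-33.5,"z":-0.5,"rx":0,"ry":0,"rz":0},{"fingers":1,"x":5.1,"y":-35.3,"z":-0.5,"rx":0,"ry":0,"rz":0},{"fingers":1,"x":5.1,"y":-35.3,"z":-0.5,"rx":0,"ry":0,"rz":0},{"fingers":1,"x":5.1,"y":-35.3,"z":-0.5,"rx":0,"ry":0,"rz":0}]'

```text
time_s: 7.12
position: [0.6088, 0.1465, 0.1398]
tcp_rot: [-3.14, 0.001, -1.708]
force: [2.6, 3.1, -3.2]
opening: 0.178
```

```bash
python3 - <<'E'
from h import *
import cv2
report()
a=get_image("wrist")
cv2.imwrite("pics/w3.png",cv2.resize(a[...,::-1][60:270,190:470],None,fx=2.8,fy=2.8,interpolation=cv2.INTER_CUBIC))
E
```

```text
t 7.12 pos [0.6088 0.1465 0.1398] r 29.9 dial mod360 46.0 F [ 2.6  3.1 -3.2] open 0.178 yaw -1.7076167318614082
```

View pics/w3.png

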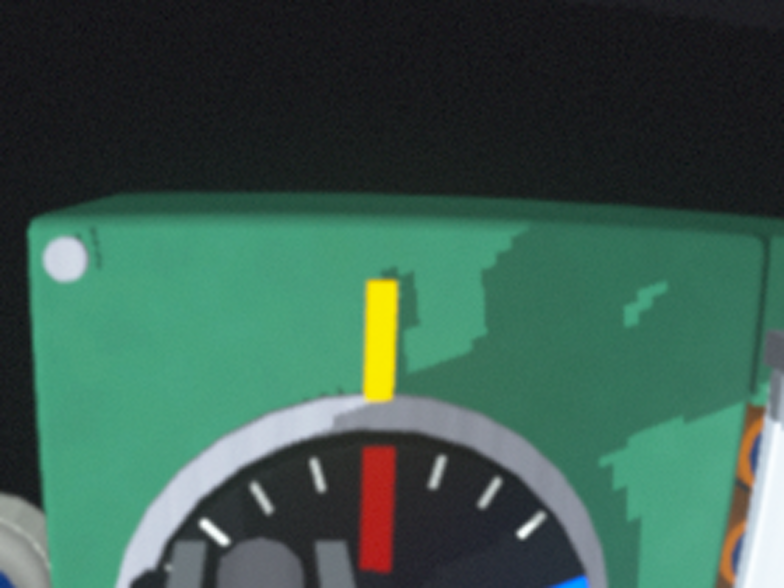

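Red (377,500) is right under the pointer (381,400). Now anticlockwise, 429° in all.

```bash
python3 - <<'E'
from h import *
arc(46,226,12);arc(226,406,12)
E
```

```text
[(-4.7, 6.3), (-7.6, 13.6), (-8.5, 21.3), (-7.3, 29.1), (-4.2, 36.3), (0.6, 42.4), (6.9, 47.1), (14.2, 50.0), (22.0, 50.9), (29.7, 49.8), (36.9, 46.7), (43.0, 41.8)]
[(4.7, -6.3), (7.6, -13.6), (8.5, -21.3), (7.3, -29.1), (4.2, -36.3), (-0.6, -42.4), (-6.9, -47.1), (-14.2, -50.0), (-22.0, -50.9), (-29.7, -49.8), (-36.9, -46.7), (-43.0, -41.8)]
```

send_rows --plan '[{"fingers":1,"x":-4.7,"y":6.3,"z":0,"rx":0,"ry":0,"rz":0},{"fingers":1,"x":-7.6,"y":13.6,"z":0,"rx":0,"ry":0,"rz":0},{"fingers":1,"x":-8.5,"y":21.3,"z":0,"rx":0,"ry":0,"rz":0},{"fingers":1,"x":-7.3,"y":29.1,"z":0,"rx":0,"ry":0,"rz":0},{"fingers":1,"x":-4.2,"y":36.3,"z":0,"rx":0,"ry":0,"rz":0},{"fingers":1,"x":0.6,"y":42.4,"z":0,"rx":0,"ry":0,"rz":0},{"fingers":1,"x":6.9,"y":47.1,"z":0,"rx":0,"ry":0,"rz":0},{"fingers":1,"x":14.2,"y":50,"z":0,"rx":0,"ry":0,"rz":0},{"fingers":1,"x":22,"y":50.9,"z":0,"rx":0,"ry":0,"rz":0},{"fingers":1,"x":29.7,"y":49.8,"z":0,"rx":0,"ry":0,"rz":0},{"fingers":1,"x":36.9,"y":46.7,"z":0,"rx":0,"ry":0,"rz":0},{"fingers":1,"x":43,"y":41.8,"z":0,"rx":0,"ry":0,"rz":0}]'

```text
time_s: 8.17
position: [0.5615, 0.1094, 0.1398]
tcp_rot: [-3.14, 0.002, -1.708]
force: [7.8, 6.7, -9.3]
opening: 0.176
```

send_rows --plan '[{"fingers":1,"x":4.7,"y":-6.3,"z":0,"rx":0,"ry":0,"rz":0},{"fingers":1,"x":7.6,"y":-13.6,"z":0,"rx":0,"ry":0,"rz":0},{"fingers":1,"x":8.5,"y":-21.3,"z":0,"rx":0,"ry":0,"rz":0},{"fingers":1,"x":7.3,"y":-29.1,"z":0,"rx":0,"ry":0,"rz":0},{"fingers":1,"x":4.2,"y":-36.3,"z":0,"rx":0,"ry":0,"rz":0},{"fingers":1,"x":-0.6,"y":-42.4,"z":0,"rx":0,"ry":0,"rz":0},{"fingers":1,"x":-6.9,"y":-47.1,"z":0,"rx":0,"ry":0,"rz":0},{"fingers":1,"x":-14.2,"y":-50,"z":0,"rx":0,"ry":0,"rz":0},{"fingers":1,"x":-22,"y":-50.9,"z":0,"rx":0,"ry":0,"rz":0},{"fingers":1,"x":-29.7,"y":-49.8,"z":0,"rx":0,"ry":0,"rz":0},{"fingers":1,"x":-36.9,"y":-46.7,"z":0,"rx":0,"ry":0,"rz":0},{"fingers":1,"x":-43,"y":-41.8,"z":0,"rx":0,"ry":0,"rz":0}]'

```text
time_s: 9.17
position: [0.6084, 0.1473, 0.1398]
tcp_rot: [-3.141, 0.0, -1.707]
force: [0.8, -2.0, -2.9]
opening: 0.176
```

```bash
python3 - <<'E'
from h import *
report();arc(46,114.5,8)
E
```

```text
t 9.17 pos [0.6084 0.1473 0.1398] r 30.0 dial mod360 47.7 F [ 0.8 -2.  -2.9] open 0.176 yaw -1.7073681390225643
[(-2.9, 3.4), (-5.2, 7.3), (-6.9, 11.4), (-8.0, 15.7), (-8.5, 20.2), (-8.2, 24.7), (-7.4, 29.1), (-5.8, 33.3)]
```

send_rows --plan '[{"fingers":1,"x":-2.9,"y":3.4,"z":0,"rx":0,"ry":0,"rz":0},{"fingers":1,"x":-5.2,"y":7.3,"z":0,"rx":0,"ry":0,"rz":0},{"fingers":1,"x":-6.9,"y":11.4,"z":0,"rx":0,"ry":0,"rz":0},{"fingers":1,"x":-8,"y":15.7,"z":0,"rx":0,"ry":0,"rz":0},{"fingers":1,"x":-8.5,"y":20.2,"z":0,"rx":0,"ry":0,"rz":0},{"fingers":1,"x":-8.2,"y":24.7,"z":0,"rx":0,"ry":0,"rz":0},{"fingers":1,"x":-7.4,"y":29.1,"z":0,"rx":0,"ry":0,"rz":0},{"fingers":1,"x":-6.6,"y":31.2,"z":0,"rx":0,"ry":0,"rz":0},{"fingers":1,"x":-5.8,"y":33,"z":0,"rx":0,"ry":0,"rz":0},{"fingers":1,"x":-5.8,"y":33,"z":0,"rx":0,"ry":0,"rz":0},{"fingers":1,"x":-5.8,"y":33,"z":0,"rx":0,"ry":0,"rz":0}]'

```text
time_s: 10.08
position: [0.5756, 0.1564, 0.1398]
tcp_rot: [3.141, -0.0, -1.708]
force: [-0.1, 0.8, -2.4]
opening: 0.176
```

```bash
python3 - <<'E'
from h import *
import cv2
report()
a=get_image("wrist")
cv2.imwrite("pics/w4.png",cv2.resize(a[...,::-1][60:270,190:470],None,fx=2.8,fy=2.8,interpolation=cv2.INTER_CUBIC))
arc(115,43,12)
E
```

```text
t 10.08 pos [0.5756 0.1564 0.1398] r 29.9 dial mod360 116.9 F [-0.1  0.8 -2.4] open 0.176 yaw -1.7077725099593406
[(-1.2, -2.9), (-2.0, -5.9), (-2.6, -9.0), (-2.8, -12.2), (-2.7, -15.3), (-2.2, -18.4), (-1.4, -21.5), (-0.4, -24.4), (1.0, -27.2), (2.7, -29.9), (4.6, -32.3), (6.8, -34.6)]
```

View pics/w4.png

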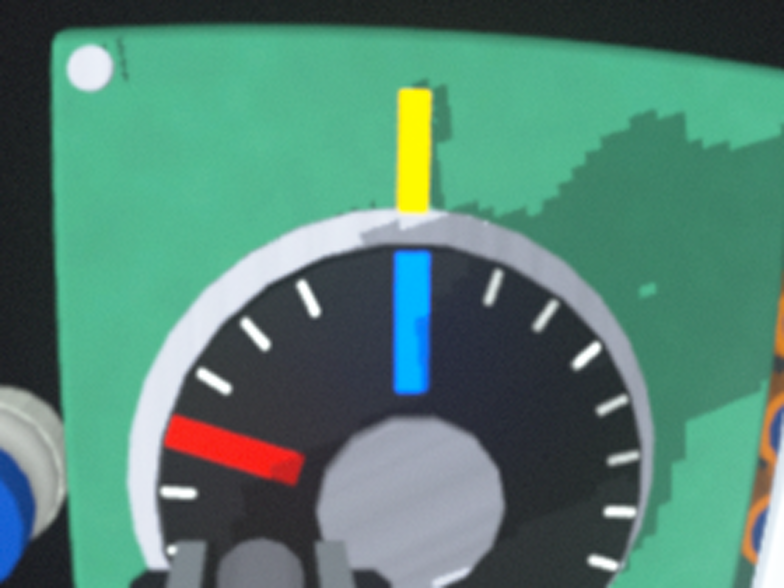

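Blue (411,320) is at the pointer. I'll turn freely to 60°, then in small steps, feeling the force.

```bash
python3 - <<'E'
from h import *
arc(116,60,8)
for a in range(60,-60,-8):
    t=np.radians(a-8+BOX); print(a,'->',a-8,'tangent cw world',np.sin(t).round(2),(-np.cos(t)).round(2),end=' ');arc(a,a-8,2)
E
```

```text
[(-1.4, -3.4), (-2.4, -6.9), (-2.9, -10.5), (-3.0, -14.2), (-2.6, -17.9), (-1.8, -21.4), (-0.6, -24.9), (1.1, -28.1)]
60 -> 52 tangent cw world 0.69 -0.72 [(1.1, -1.8), (2.3, -3.5)]
52 -> 44 tangent cw world 0.59 -0.81 [(1.4, -1.6), (2.8, -3.1)]
44 -> 36 tangent cw world 0.47 -0.88 [(1.6, -1.4), (3.2, -2.7)]
36 -> 28 tangent cw world 0.34 -0.94 [(1.7, -1.2), (3.6, -2.2)]
28 -> 20 tangent cw world 0.21 -0.98 [(1.9, -0.9), (3.8, -1.7)]
20 -> 12 tangent cw world 0.07 -1.0 [(2.0, -0.6), (4.0, -1.1)]
12 -> 4 tangent cw world -0.07 -1.0 [(2.1, -0.4), (4.1, -0.6)]
4 -> -4 tangent cw world -0.21 -0.98 [(2.1, -0.1), (4.2, 0.0)]
-4 -> -12 tangent cw world -0.34 -0.94 [(2.1, 0.2), (4.1, 0.6)]
-12 -> -20 tangent cw world -0.47 -0.88 [(2.0, 0.5), (4.0, 1.2)]
-20 -> -28 tangent cw world -0.59 -0.81 [(1.9, 0.8), (3.8, 1.7)]
-28 -> -36 tangent cw world -0.69 -0.72 [(1.8, 1.1), (3.5, 2.2)]
-36 -> -44 tangent cw world -0.79 -0.62 [(1.6, 1.3), (3.2, 2.7)]
-44 -> -52 tangent cw world -0.87 -0.5 [(1.5, 1.5), (2.8, 3.1)]
-52 -> -60 tangent cw world -0.93 -0.37 [(1.2, 1.7), (2.3, 3.5)]
```

send_rows --plan '[{"fingers":1,"x":-1.4,"y":-3.4,"z":0,"rx":0,"ry":0,"rz":0},{"fingers":1,"x":-2.4,"y":-6.9,"z":0,"rx":0,"ry":0,"rz":0},{"fingers":1,"x":-2.9,"y":-10.5,"z":0,"rx":0,"ry":0,"rz":0},{"fingers":1,"x":-3,"y":-14.2,"z":0,"rx":0,"ry":0,"rz":0},{"fingers":1,"x":-2.6,"y":-17.9,"z":0,"rx":0,"ry":0,"rz":0},{"fingers":1,"x":-1.8,"y":-21.4,"z":0,"rx":0,"ry":0,"rz":0},{"fingers":1,"x":-0.6,"y":-24.9,"z":0,"rx":0,"ry":0,"rz":0},{"fingers":1,"x":1.1,"y":-28.1,"z":0,"rx":0,"ry":0,"rz":0},{"fingers":1,"x":1.1,"y":-28.1,"z":0,"rx":0,"ry":0,"rz":0},{"fingers":1,"x":1.1,"y":-28.1,"z":0,"rx":0,"ry":0,"rz":0}]'

```text
time_s: 10.97
position: [0.6046, 0.151, 0.1398]
tcp_rot: [-3.141, 0.0, -1.708]
force: [1.3, -0.4, -4.5]
opening: 0.175
```

send_rows --plan '[{"fingers":1,"x":1.1,"y":-1.8,"z":0,"rx":0,"ry":0,"rz":0},{"fingers":1,"x":2.3,"y":-3.5,"z":0,"rx":0,"ry":0,"rz":0},{"fingers":1,"x":2.3,"y":-3.5,"z":0,"rx":0,"ry":0,"rz":0},{"fingers":1,"x":2.3,"y":-3.5,"z":0,"rx":0,"ry":0,"rz":0}]'

```text
time_s: 11.3
position: [0.6073, 0.1485, 0.1398]
tcp_rot: [-3.141, -0.0, -1.708]
force: [0.1, 0.1, -5.3]
opening: 0.175
```

```bash
python3 -c "
from h import *
report()"
```

```text
t 11.3 pos [0.6073 0.1485 0.1398] r 30.0 dial mod360 50.8 F [ 0.1  0.1 -5.3] open 0.175 yaw -1.7079435244177903
```

send_rows --plan '[{"fingers":1,"x":1.4,"y":-1.6,"z":0,"rx":0,"ry":0,"rz":0},{"fingers":1,"x":2.8,"y":-3.1,"z":0,"rx":0,"ry":0,"rz":0},{"fingers":1,"x":2.8,"y":-3.1,"z":0,"rx":0,"ry":0,"rz":0},{"fingers":1,"x":2.8,"y":-3.1,"z":0,"rx":0,"ry":0,"rz":0}]'

```text
time_s: 11.63
position: [0.6099, 0.1452, 0.1398]
tcp_rot: [-3.141, -0.0, -1.708]
force: [0.9, -0.1, -3.5]
opening: 0.176
```

send_rows --plan '[{"fingers":1,"x":1.6,"y":-1.4,"z":0,"rx":0,"ry":0,"rz":0},{"fingers":1,"x":3.2,"y":-2.7,"z":0,"rx":0,"ry":0,"rz":0},{"fingers":1,"x":3.2,"y":-2.7,"z":0,"rx":0,"ry":0,"rz":0},{"fingers":1,"x":3.2,"y":-2.7,"z":0,"rx":0,"ry":0,"rz":0}]'

```text
time_s: 11.97
position: [0.6117, 0.1424, 0.1398]
tcp_rot: [3.141, 0.0, -1.707]
force: [-2.0, 2.2, -3.3]
opening: 0.176
```

send_rows --plan '[{"fingers":1,"x":1.7,"y":-1.2,"z":0,"rx":0,"ry":0,"rz":0},{"fingers":1,"x":1.7,"y":-1.2,"z":0,"rx":0,"ry":0,"rz":0},{"fingers":1,"x":1.7,"y":-1.2,"z":0,"rx":0,"ry":0,"rz":0}]'

```text
time_s: 12.22
position: [0.6123, 0.1411, 0.1398]
tcp_rot: [3.14, 0.001, -1.707]
force: [-2.5, 3.5, -1.6]
opening: 0.171
```

send_rows --plan '[{"fingers":1,"x":1.8,"y":-1.0,"z":0,"rx":0,"ry":0,"rz":0},{"fingers":1,"x":1.8,"y":-1.0,"z":0,"rx":0,"ry":0,"rz":0},{"fingers":1,"x":1.8,"y":-1.0,"z":0,"rx":0,"ry":0,"rz":0}]'

```text
time_s: 12.47
position: [0.6128, 0.1401, 0.1398]
tcp_rot: [3.14, 0.002, -1.706]
force: [-5.2, 6.5, -2.0]
opening: 0.174
```

send_rows --plan '[{"fingers":1,"x":1.5,"y":-0.8,"z":0,"rx":0,"ry":0,"rz":0},{"fingers":1,"x":1.5,"y":-0.8,"z":0,"rx":0,"ry":0,"rz":0},{"fingers":1,"x":1.5,"y":-0.8,"z":0,"rx":0,"ry":0,"rz":0}]'

```text
time_s: 12.72
position: [0.6132, 0.1393, 0.1398]
tcp_rot: [3.14, 0.003, -1.705]
force: [-5.5, 8.0, -1.7]
opening: 0.177
```

```bash
python3 -c "
from h import *
report()"
```

```text
t 12.72 pos [0.6132 0.1393 0.1398] r 30.1 dial mod360 29.9 F [-5.5  8.  -1.7] open 0.177 yaw -1.7054465878381388
```

send_rows --plan '[{"fingers":1,"x":0.8,"y":-0.4,"z":0,"rx":0,"ry":0,"rz":0},{"fingers":1,"x":0.8,"y":-0.4,"z":0,"rx":0,"ry":0,"rz":0},{"fingers":1,"x":0.8,"y":-0.4,"z":0,"rx":0,"ry":0,"rz":0}]'

```text
time_s: 12.97
position: [0.6133, 0.139, 0.1398]
tcp_rot: [3.139, 0.003, -1.705]
force: [-6.1, 9.4, -1.2]
opening: 0.175
```

send_rows --plan '[{"fingers":-1,"x":0,"y":0,"z":0,"rx":0,"ry":0,"rz":0},{"fingers":-1,"x":0,"y":0,"z":0,"rx":0,"ry":0,"rz":0},{"fingers":-1,"x":0,"y":0,"z":0,"rx":0,"ry":0,"rz":0},{"fingers":-1,"x":0,"y":0,"z":0,"rx":0,"ry":0,"rz":0},{"fingers":-1,"x":0,"y":0,"z":0,"rx":0,"ry":0,"rz":0},{"fingers":-1,"x":0,"y":0,"z":-40,"rx":0,"ry":0,"rz":0},{"fingers":-1,"x":0,"y":0,"z":-60,"rx":0,"ry":0,"rz":0},{"fingers":-1,"x":0,"y":0,"z":-60,"rx":0,"ry":0,"rz":0},{"fingers":-1,"x":0,"y":0,"z":-60,"rx":0,"ry":0,"rz":0}]'

```text
time_s: 13.72
position: [0.6154, 0.1356, 0.2013]
tcp_rot: [-3.139, 0.001, -1.708]
force: [0.7, 0.8, 0.0]
opening: 0.997
```

```bash
python3 - <<'E'
from h import *
b=np.radians(BOX)
report()
G=np.array([.5648,-.0034]);print(delta([*G,.20],np.radians(-98)))
d=G-D0;print("box coords of G rel dial",d@[np.cos(b),np.sin(b)],d@[-np.sin(b),np.cos(b)])
E
```

```text
t 13.72 pos [0.6154 0.1356 0.2013] r 31.0 dial mod360 22.0 F [0.7 0.8 0. ] open 0.997 yaw -1.7081913407517435
(array([144.6,  31.1,   1.1]), array([-0.2,  0.1,  0.1]))
box coords of G rel dial -0.0019992326329536622 -0.13307329960919784
```

send_rows --plan '[{"fingers":-1,"x":40,"y":9,"z":0,"rx":0,"ry":0,"rz":0},{"fingers":-1,"x":80,"y":18,"z":0,"rx":0,"ry":0,"rz":0},{"fingers":-1,"x":120,"y":27,"z":0,"rx":0,"ry":0,"rz":0},{"fingers":-1,"x":142.5,"y":32,"z":0,"rx":0,"ry":0,"rz":0},{"fingers":-1,"x":142.5,"y":32,"z":0,"rx":0,"ry":0,"rz":0},{"fingers":-1,"x":142.5,"y":32,"z":35,"rx":0,"ry":0,"rz":0},{"fingers":-1,"x":142.5,"y":32,"z":70,"rx":0,"ry":0,"rz":0},{"fingers":-1,"x":142.5,"y":32,"z":70,"rx":0,"ry":0,"rz":0},{"fingers":-1,"x":142.5,"y":32,"z":70,"rx":0,"ry":0,"rz":0}]'

```text
time_s: 14.47
position: [0.562, -0.0008, 0.1283]
tcp_rot: [3.137, -0.001, -1.707]
force: [0.1, -0.2, 0.4]
opening: 1.002
```

```bash
python3 - <<'E'
from h import *
import cv2
report()
a=get_image("wrist")
cv2.imwrite("pics/w5.png",cv2.resize(a[...,::-1],(784,588)))
E
```

```text
t 14.47 pos [ 0.562  -0.0008  0.1283] r 131.0 dial mod360 267.8 F [ 0.1 -0.2  0.4] open 1.002 yaw -1.7073298312218719
```

View pics/w5.png

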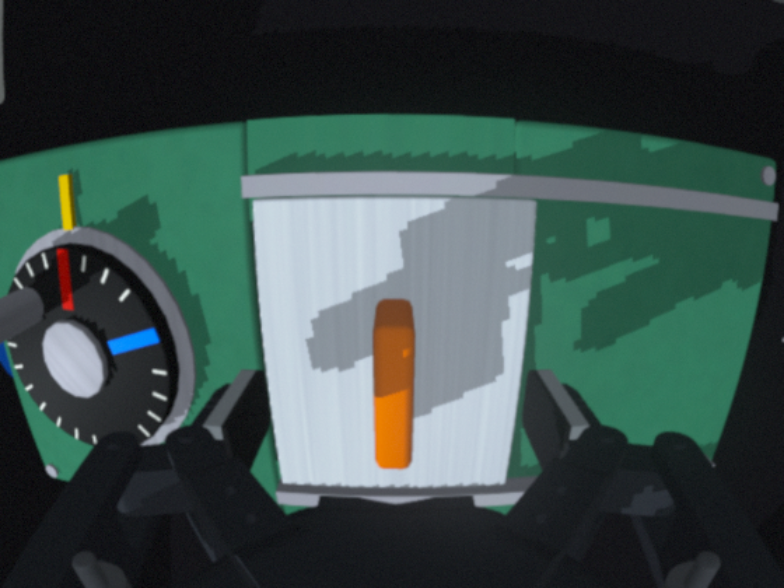

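The orange bar (393,385) is centred between the open fingers, and the dial has relaxed to its stop with red near the pointer (64,280). Now I'll close and test-pull gently.

send_rows --plan '[{"fingers":1,"x":0,"y":0,"z":-1,"rx":0,"ry":0,"rz":0},{"fingers":1,"x":0,"y":0,"z":-1,"rx":0,"ry":0,"rz":0},{"fingers":1,"x":0,"y":0,"z":-1,"rx":0,"ry":0,"rz":0},{"fingers":1,"x":0,"y":0,"z":-1,"rx":0,"ry":0,"rz":0},{"fingers":1,"x":0,"y":0,"z":-1,"rx":0,"ry":0,"rz":0},{"fingers":1,"x":0,"y":0,"z":-1,"rx":0,"ry":0,"rz":0},{"fingers":1,"x":0,"y":0,"z":-1,"rx":0,"ry":0,"rz":0},{"fingers":1,"x":1,"y":0,"z":-1,"rx":0,"ry":0,"rz":0},{"fingers":1,"x":2,"y":0,"z":-1,"rx":0,"ry":0,"rz":0},{"fingers":1,"x":3,"y":0,"z":-1,"rx":0,"ry":0,"rz":0},{"fingers":1,"x":3,"y":0,"z":-1,"rx":0,"ry":0,"rz":0}]'

```text
time_s: 15.43
position: [0.5632, -0.0038, 0.1313]
tcp_rot: [-3.141, 0.001, -1.708]
force: [-1.6, 1.0, 5.8]
opening: 0.135
```

send_rows --plan '[{"fingers":1,"x":1.5,"y":0,"z":0,"rx":0,"ry":0,"rz":0},{"fingers":1,"x":3,"y":0,"z":0,"rx":0,"ry":0,"rz":0},{"fingers":1,"x":3,"y":0,"z":0,"rx":0,"ry":0,"rz":0},{"fingers":1,"x":3,"y":0,"z":0,"rx":0,"ry":0,"rz":0}]'

```text
time_s: 15.77
position: [0.5627, -0.0069, 0.1313]
tcp_rot: [-3.141, 0.0, -1.708]
force: [-1.2, 0.7, 6.1]
opening: 0.133
```

send_rows --plan '[{"fingers":1,"x":2,"y":0,"z":0,"rx":0,"ry":0,"rz":0},{"fingers":1,"x":4,"y":0,"z":0,"rx":0,"ry":0,"rz":0},{"fingers":1,"x":5,"y":0,"z":0,"rx":0,"ry":0,"rz":0},{"fingers":1,"x":5,"y":0,"z":0,"rx":0,"ry":0,"rz":0}]'

```text
time_s: 16.1
position: [0.562, -0.0118, 0.1313]
tcp_rot: [-3.141, 0.0, -1.708]
force: [-1.4, -0.2, 5.6]
opening: 0.132
```

send_rows --plan '[{"fingers":1,"x":6,"y":0,"z":0,"rx":0,"ry":0,"rz":0},{"fingers":1,"x":13,"y":0,"z":0,"rx":0,"ry":0,"rz":0},{"fingers":1,"x":20,"y":0,"z":0,"rx":0,"ry":0,"rz":0},{"fingers":1,"x":27,"y":0,"z":0,"rx":0,"ry":0,"rz":0},{"fingers":1,"x":34,"y":0,"z":0,"rx":0,"ry":0,"rz":0},{"fingers":1,"x":41,"y":0,"z":0,"rx":0,"ry":0,"rz":0},{"fingers":1,"x":48,"y":0,"z":0,"rx":0,"ry":0,"rz":0},{"fingers":1,"x":55,"y":0,"z":0,"rx":0,"ry":0,"rz":0},{"fingers":1,"x":62,"y":0,"z":0,"rx":0,"ry":0,"rz":0},{"fingers":1,"x":67,"y":0,"z":0,"rx":0,"ry":0,"rz":0},{"fingers":1,"x":70,"y":0,"z":0,"rx":0,"ry":0,"rz":0},{"fingers":1,"x":70,"y":0,"z":0,"rx":0,"ry":0,"rz":0}]'

```text
time_s: 17.1
position: [0.5521, -0.082, 0.1312]
tcp_rot: [3.142, -0.0, -1.709]
force: [-2.8, -1.3, 7.5]
opening: 0.129
```

send_rows --plan '[{"fingers":1,"x":1.5,"y":0,"z":0,"rx":0,"ry":0,"rz":0},{"fingers":1,"x":3,"y":0,"z":0,"rx":0,"ry":0,"rz":0},{"fingers":1,"x":3,"y":0,"z":0,"rx":0,"ry":0,"rz":0},{"fingers":1,"x":3,"y":0,"z":0,"rx":0,"ry":0,"rz":0}]'

```text
time_s: 17.43
position: [0.5518, -0.0842, 0.1313]
tcp_rot: [3.142, 0.0, -1.708]
force: [-2.8, 0.8, 7.1]
opening: 0.133
```

send_rows --plan '[{"fingers":1,"x":1.5,"y":0,"z":0,"rx":0,"ry":0,"rz":0},{"fingers":1,"x":1.5,"y":0,"z":0,"rx":0,"ry":0,"rz":0},{"fingers":1,"x":1.5,"y":0,"z":0,"rx":0,"ry":0,"rz":0}]'

```text
time_s: 17.68
position: [0.5516, -0.0854, 0.1313]
tcp_rot: [3.142, 0.0, -1.708]
force: [-2.4, 1.6, 6.6]
opening: 0.13
```

send_rows --plan '[{"fingers":-1,"x":0,"y":0,"z":0,"rx":0,"ry":0,"rz":0},{"fingers":-1,"x":0,"y":0,"z":0,"rx":0,"ry":0,"rz":0},{"fingers":-1,"x":0,"y":0,"z":0,"rx":0,"ry":0,"rz":0},{"fingers":-1,"x":0,"y":0,"z":0,"rx":0,"ry":0,"rz":0},{"fingers":-1,"x":0,"y":0,"z":0,"rx":0,"ry":0,"rz":0},{"fingers":-1,"x":0,"y":0,"z":-35,"rx":0,"ry":0,"rz":0},{"fingers":-1,"x":0,"y":0,"z":-70,"rx":0,"ry":0,"rz":0},{"fingers":-1,"x":0,"y":0,"z":-100,"rx":0,"ry":0,"rz":0},{"fingers":-1,"x":0,"y":0,"z":-100,"rx":0,"ry":0,"rz":0},{"fingers":-1,"x":0,"y":0,"z":-100,"rx":0,"ry":0,"rz":0},{"fingers":-1,"x":0,"y":0,"z":-100,"rx":0,"ry":0,"rz":0}]'

```text
time_s: 18.6
position: [0.5514, -0.0857, 0.2304]
tcp_rot: [3.141, -0.0, -1.708]
force: [0.5, 0.3, -0.2]
opening: 0.998
```

```bash
python3 - <<'E'
from h import *
import cv2
report()
a=get_image("wrist")
cv2.imwrite("pics/w6.png",cv2.resize(a[...,::-1],(784,588)))
E
```

```text
t 18.6 pos [ 0.5514 -0.0857  0.2304] r 216.5 dial mod360 269.0 F [ 0.5  0.3 -0.2] open 0.998 yaw -1.7077652067138374
```

View pics/w6.png

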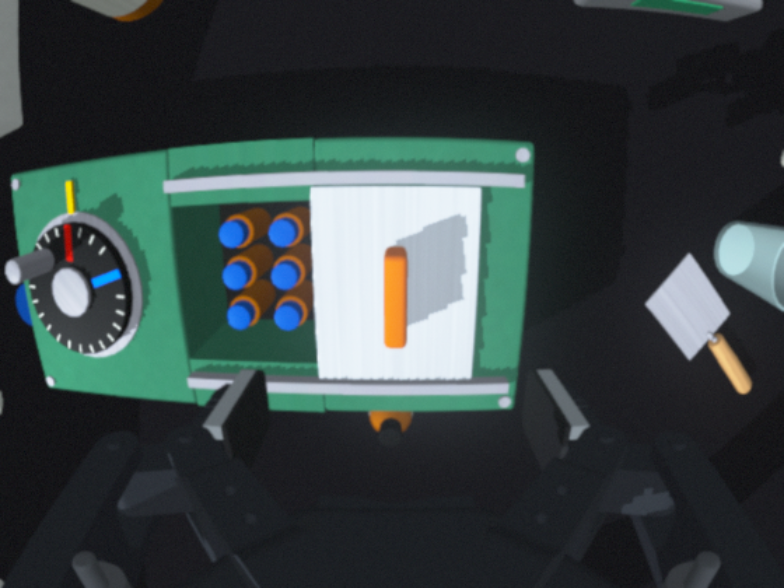

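The compartment is open, with the shutter at about (395,280), and the bystanders stand in place. Gripper travel while holding the bar was about 85 mm.

```bash
python3 -c "
from workcell import *
print(sign_off())"
```

```text
the job is handed in; nothing more can be done
None
```

The lockbox is open and the job is handed in, at about 18.6 s of the 72 s allowed; `sign_off()` gives no verdict, so I can't confirm a pass.

- **Dialing:** I led the crank post clockwise past red once and stopped with red at the pointer the second time. I then went anticlockwise past blue once and stopped with blue at the pointer the second time. Wrist pictures showed both marks in line with the pointer, to about 2°.
- **Hard stop:** The last clockwise turn met a sprung stop about 75° after blue. I pushed to about 11 N, by the wrist force sensor, and let go.
- **Shutter:** It slid freely at about 1–3 N. The gripper travelled about 85 mm of the 86 mm while holding the bar.
- **Last checks:** After release, the wrist picture showed the compartment open with the shutter where I left it. The gripper was well clear and the force near zero. The bystanders in view stood where they were; the dish was out of that picture, but the arm never went near it.
- **One disagreement:** The dial sprang back about 10° on release, suggesting up to 15 N at the stop against the 11 N I read. Both are below the 25 N limit.

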